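Fetch the blue tape to the jar

ROBOT

A 6-joint arm with a two-finger parallel gripper is mounted at the origin on a cart in front of the work surface, level with it; the furniture and walls round the work are solid. World frame = base frame: x ahead of the robot, y to its left, z up, the work surface at z = 0. Lengths are in mm, angles in rad, forces in N, time in s.
With the tool pointing down it reaches from about 350 to 875 mm from the base axis. Payload 4.2 kg.
Tool frame: the origin (TCP) lies midway between the tips of the shut fingers; the grasp point (between the pads) lies 19 mm behind it; z points along the fingers, y is the line along which they close (so a half turn about z gives the same grasp; the last joint's range is limited). The gripper opens to 85 mm and grips with 20 to 120 N. Pads are 22 mm wide; open, the fingers measure 114 mm over their backs; the gripper's body (76 mm by 85 mm) begins 54 mm behind the grasp point. The pads swing forward as they close: fully open they stand 13 mm farther back than shut.
Start: joints at [-1.076, 0.385, 0.008, 0, -1.194, -0.259], TCP at [146.03, -607.679, 231.312] pointing down, gripper open.
Joint ranges: [-3.14, 3.14], [-1.21, 2.06], [-1.07, 1.41], [-3.16, 2.05], [-2.99, -0.16], [-3.1, 3.1]. Speed limits (rad/s): [2.79, 2.79, 3.14, 3.14, 3.14, 3.14].

INTERFACE

Orientations are given as a unit quaternion [w, x, y, z].
In Python, from rig import get_state, snapshot, get_calibration, job_done gives the robot as it stands.
- The arm moves only by the tool send_rows, never from a script. Its argument "commands" is a list of rows, each a list of 7 numbers: the turn, a rotation vector about the tool's x, y, z in degrees, then the shift along the tool's x, y, z in cm, then the gripper's target within -1 to 1 (fully open at 1, half-way at 0, shut at -1). A call has 1 to 10 rows; each row is the pose to reach, as a shift and turn from the pose commanded when the call began, along the tool's axes at that moment; what a row does not reach only later rows make up. A row lasts 1/8 s, in which the tool goes at most 62.5 mm and 10.7 degrees, less where a joint would pass 70% of its speed; a pose out of reach is approached as far as the arm can. A call with a gripper value outside its range is refused whole. The fingers move at their own pace and stop on an object; "force" is the grip in N (left out, the last holds). Time passes only in rows, so rows that repeat a pose let the fingers close. It gives the time, the measured TCP pose, the force, the opening and the grip force at its end, in the units of the state.
- get_state(): the state, without advancing time (a new reading comes with each control period).
- snapshot(name): name is "scene" or "top" or "wrist"; returns the picture (400x640x3 uint8, blue, green, red); there is no depth.
- get_calibration(name): a dict with "mtx" (3x3 intrinsics, pixels), "dist_coeffs" ([k1, k2, p1, p2, k3] as OpenCV has them; the pictures are not rectified), "extrinsics" (4x4, takes a point from camera to world coordinates). Camera axes: x right, y down, z forward; pixel columns grow to the right and rows downward; lengths in mm; the calibration is good to about 2 mm. A picture is of the moment at which its call begins: read the wrist's pose just before it. get_calibration takes no time and is no camera call; for the wrist camera it gives the pose at the moment of the call.
- job_done(): hands the job in; it is judged then, once.
The state is a dict: "t": time; "joints": joint angles; "joint_velocities": joint speeds; "effort": joint torques, N m; "tool_pos": TCP position; "tcp_rot": TCP orientation; "contact_force": force on the tool from outside, world axes, zero at the start; "wrist_torque": the same for the moment, N m; "opening": finger opening in mm; "grasp_force": force on a finger pad.
Only numpy, scipy, OpenCV 4.12 (cv2) and the standard library are available. Lean on these libraries where they do the work, as an engineer would, in place of code of your own. Each camera call takes 0.05 s, during which the arm holds its last target. There are 200 camera calls.

TASK

Someone is about to label the jar. Slide the blue tape roll straight up off its post and hold it level and still, centred over the jar and about 8 cm (a hand's breadth) above the lid; finish while still holding it there, touching nothing else with it. Leave both holders, the yellow roll, the jar and everything else where they stand.

Things in the scene. Friction and masses are not known exactly. Their poses are not given: they have to be found in the camera images.
- tape_blue: roll of blue tape with a cardboard core, lying flat on its holder with the holder's post through it; outer diameter 60 mm, bore 25 mm, 32 mm high, about 0.08 kg, rigid. Origin: centre of its underside; z is its axis (up)
- holder_blue: loose heavy holder (0.9 kg) carrying the blue roll: dark round base of diameter 96 mm and 14 mm high, on it a pale wooden hub of diameter 36 mm up to 30 mm, on which the roll rests (so the roll spans heights 30 to 62 mm, free space under its rim), then a wooden post of diameter 19 mm with its tip at 72 mm. Origin: centre of the base's underside on the worktop; z up the post
- tape_yellow: the same roll in yellow tape, on the other holder; same sizes and origin; not to be moved
- holder_yellow: the same holder, carrying the yellow roll; same sizes and origin; not to be moved
- jar: glass jar with orange contents and a dark screw lid, diameter 65 mm, height 86 mm to the top of the lid, 0.33 kg, loose; origin: centre of its underside; z up; not to be moved. The two holders and the jar stand in any order from left to right
- green_mug: green and white mug 78x116x101 mm at the back, loose, not to be moved; origin on its underside, within 20 mm of its bowl's centre
- wood_brush: turned wooden pot brush 58x56x87 mm standing on its bristles at the right, loose, not to be moved; origin: centre of its underside
- brown_bottle: small brown bottle with black cap, diameter 41 mm, height 119 mm, at the back, loose, not to be moved; origin: centre of its underside
There are look-alikes about, which are no part of the job. There is more than one size of the tape_blue; the one meant has the size given above.

How it is judged (in metres and radians):
On the way:
1. the blue roll is gripped and drawn wholly clear above the tip of its post, no longer touching its holder (z of tape_blue in the frame of holder_blue above 0.075 m and contact force between the fingers and tape_blue above 0.5 N and contact force between tape_blue and holder_blue below 0.1 N), for 0.2 s.
At the end, for the whole second after the job is handed in: The fingers alone hold the blue roll at rest over the jar: within 25 mm of its axis, underside 50 to 110 mm above the lid, within 8 degrees of level, under 20 mm/s; the jar within 25 mm, and holders, yellow roll and bystanders within 30 mm, of where they stood (horizontal distance between tape_blue and jar below 0.025 m and z of tape_blue in the frame of jar between 0.136 and 0.196 m and angle between tape_blue's own z axis and vertical below 0.14 rad and linear speed of tape_blue below 0.02 m/s and angular speed of tape_blue below 0.15 rad/s and contact force between the fingers and tape_blue above 0.5 N and contact force between tape_blue and holder_blue below 0.1 N and contact force between tape_blue and holder_yellow below 0.1 N and contact force between tape_blue and tape_yellow below 0.1 N and contact force between tape_blue and jar below 0.1 N and distance of each of holder_blue, holder_yellow, tape_yellow, green_mug, wood_brush, brown_bottle from where it was at the start of the episode below 0.03 m and distance of jar from where it was at the start of the episode below 0.025 m); the arm keeps its last pose, push and grip.
It fails at once if a holder is dragged more than 30 mm or tipped (distance of any of holder_blue, holder_yellow from where it was at the start of the episode above 0.03 m or angle between any of holder_blue, holder_yellow's own z axis and vertical above 0.2 rad).
It fails at once if the yellow roll is moved more than 30 mm (distance of tape_yellow from where it was at the start of the episode above 0.03 m).
It fails at once if the jar is moved more than 25 mm or tipped (distance of jar from where it was at the start of the episode above 0.025 m or angle between jar's own z axis and vertical above 0.2 rad).
It fails at once if a bystander is moved more than 30 mm (distance of any of green_mug, wood_brush, brown_bottle from where it was at the start of the episode above 0.03 m).
It also fails if it takes over 45 s, if anything falls off the work surface, if the arm or the gripper's body presses on something with over 40 N, if the wrist force passes 120 N, or if a joint passes its speed limit or range.

## Working session

There is one attempt and no reset: what is moved stays moved. The work goes in short steps, Python scripts to look and compute and a tool call to move; the robot and the scene stay as the last step left them, time stands still between calls to the robot, and variables do not carry over. Pictures are saved under pics/ and viewed, at most 10 in all, crops included, and the job is handed in when it is done.

Besides the shell and the picture viewer there is one more tool, called after "Call:" by a JSON object that holds its "op" and its "data". send_rows: Moves the arm, as the interface text tells. Its arguments: {"type":"object","properties":{"commands":{"type":"array","items":{"type":"array","items":{"type":"number"}}},"force":{"type":"number"}},"required":["commands"]}

```bash
mkdir -p pics; python3 - <<'E'
from rig import *
import cv2,numpy as np
for n in("scene","top"):
    cv2.imwrite(f"pics/{n}0.png",snapshot(n)); c=get_calibration(n); print(n,np.round(c["mtx"],1).tolist(),np.round(c["extrinsics"],3).tolist(),c["dist_coeffs"])
s=get_state();print(s)
E
```

```text
scene [[386.2, 0.0, 322.7], [0.0, 386.2, 196.4], [0.0, 0.0, 1.0]] [[-0.66, -0.559, 0.502, 129.062], [-0.751, 0.476, -0.458, 342.054], [0.017, -0.679, -0.734, 709.683], [0.0, 0.0, 0.0, 1.0]] [-0.08121401  0.          0.          0.          0.        ]
top [[493.4, 0.0, 316.5], [0.0, 493.4, 199.2], [0.0, 0.0, 1.0]] [[-0.022, -0.988, 0.155, 434.128], [-1.0, 0.023, 0.004, -46.753], [-0.007, -0.155, -0.988, 1172.335], [0.0, 0.0, 0.0, 1.0]] [-0.02986004  0.          0.          0.          0.        ]
{'t': 0.1, 'joints': array([-1.07639653e+00,  3.85467444e-01,  6.73553180e-03, -4.17637426e-04,
       -1.19401418e+00, -2.58614038e-01]), 'joint_velocities': array([-0.0007408 , -0.00189704,  0.00273111,  0.00143208,  0.00071911,
       -0.00078886]), 'effort': array([-1.02837930e-04, -3.93319523e+01,  1.88927829e+01,  4.19797808e+00,
       -2.61740621e-03,  1.31818929e-06]), 'tool_pos': array([ 145.89579032, -607.18148446,  230.3303823 ]), 'tcp_rot': array([-1.77938342e-04, -1.17543431e-01,  9.93067245e-01,  9.77958938e-04]), 'contact_force': array([ 0.53319398, -0.28701677,  0.47707417]), 'wrist_torque': array([ 0.02082504, -0.00118452,  0.02018892]), 'grasp_force': 0.0, 'opening': 85.28827596569678}
```

View pics/scene0.png

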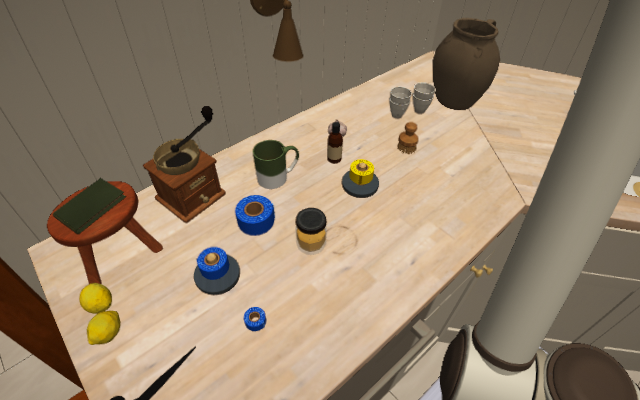

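View pics/top0.png

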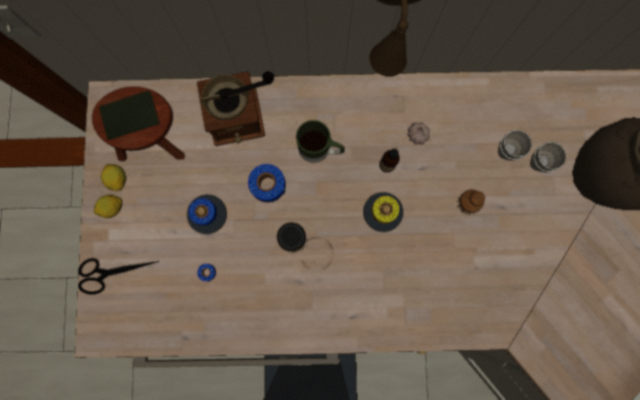

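The blue roll on its holder is at about (203,211) in the top view and (212,262) in the scene view. The jar lid is at (291,237) and (311,218). The larger and smaller loose blue rolls are the look-alikes. I'll enlarge crops to read the pixels more closely.

```bash
python3 - <<'E'
import cv2,numpy as np
a=cv2.imread("pics/top0.png");b=cv2.imread("pics/scene0.png")
f=lambda i,x,y:cv2.resize(i[y:y+60,x:x+80],None,fx=5,fy=5,interpolation=cv2.INTER_CUBIC)
o=np.vstack([np.hstack([f(a,165,182),f(a,250,207)]),np.hstack([f(b,175,235),f(b,270,190)])])
cv2.imwrite("pics/crop.png",o)
E
```

```text
(no output)
```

View pics/crop.png

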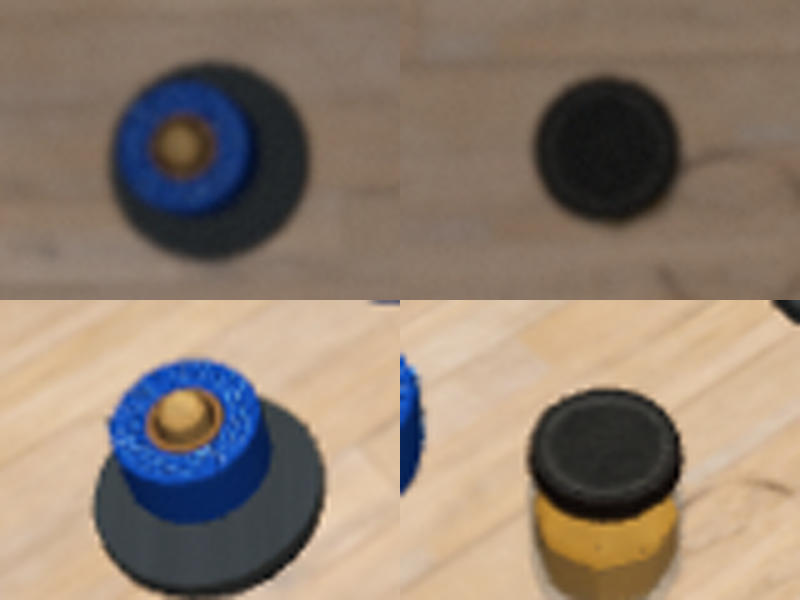

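```bash
cat > h.py <<'E'
from rig import *
import cv2,numpy as np
def ray(n,uv,z,c=None):
    c=c or get_calibration(n);p=cv2.undistortPoints(np.array([[uv]],float),c["mtx"],c["dist_coeffs"])[0,0]
    E=c["extrinsics"];d=E[:3,:3]@[p[0],p[1],1];o=E[:3,3];return (o+d*(z-o[2])/d[2])[:2].round(1)
E
python3 - <<'E'
from h import *
for n,L in (("top",[("roll",(201,211),62),("base",(206.6,213.6),14),("lid",(291,236.3),86),("yel",(386,209),62),("bigblue",(267,183),40),("small",(207,272),15),("mug",(314,140),100),("lemon",(108,206),20)]),("scene",[("roll",(211.8,258.8),62),("base",(216.6,272.8),14),("lid",(311.2,219.3),86)])):
    for a,uv,z in L: print(n,a,ray(n,uv,z))
c=get_calibration("wrist");print(np.round(c["extrinsics"],2))
E
```

```text
top roll [587.4 221.2]
top base [587.5 219.3]
top lid [523.3  15.5]
top yel [ 582.4 -199.6]
top bigblue [653.   72.6]
top small [450.2 216.6]
top mug [737.1 -39.9]
top lemon [610.2 454.1]
scene roll [587.8 218.4]
scene base [585.1 219.4]
scene lid [522.2  14.5]
[[-2.3000e-01  9.4000e-01  2.5000e-01  8.0590e+01]
 [ 9.7000e-01  2.2000e-01  6.0000e-02 -6.2207e+02]
 [ 0.0000e+00  2.6000e-01 -9.6000e-01  3.7303e+02]
 [ 0.0000e+00  0.0000e+00  0.0000e+00  1.0000e+00]]
```

Call:
{"op": "send_rows", "data": {"commands": [[0,0,0,-3.3,3.7,0,1],[0,0,0,-6.6,7.4,0,1],[0,0,0,-9.9,11.1,0,1],[0,0,0,-13.2,14.8,0,1],[0,0,0,-16.5,18.5,0,1],[0,0,0,-19.8,22.2,0,1],[0,0,0,-23.1,25.9,0,1],[0,0,0,-26.4,29.6,0,1],[0,0,0,-29.7,33.3,0,1],[0,0,0,-33,37,0,1]], "force": 30}}

```text
t: 1.35
tool_pos: [380.7, -169.2, 231.2]
tcp_rot: [0.0, -0.118, 0.993, 0.0]
contact_force: [0.7, 0.1, 0.0]
opening: 85.1
grasp_force: 0.0
```

Call:
{"op": "send_rows", "data": {"commands": [[0,0,0,-3.3,3.7,0,1],[0,0,0,-6.6,7.4,0,1],[0,0,0,-9.9,11.1,0,1],[0,0,0,-13.2,14.8,0,1],[0,0,0,-16.5,18.5,0,1],[0,0,0,-19.8,22.2,0,1],[0,0,0,-23.1,25.9,1,1],[0,0,0,-26.4,29.6,2,1],[0,0,0,-29.0,33.0,3,1],[0,0,0,-29.0,33.0,3,1]]}}

```text
t: 2.6
tool_pos: [585.3, 219.8, 198.7]
tcp_rot: [-0.002, -0.119, 0.993, -0.001]
contact_force: [0.1, -0.3, -0.2]
opening: 85.4
grasp_force: 0.0
```

```bash
python3 - <<'E'
from h import *
s=get_state();c=get_calibration("wrist");i=snapshot("wrist")
cv2.imwrite("pics/w1.png",i)
import pickle;pickle.dump(c,open("c1.pkl","wb"));print(s["tool_pos"],s["tcp_rot"])
def proj(p): 
    E=np.linalg.inv(c["extrinsics"]);r=cv2.Rodrigues(E[:3,:3])[0];return cv2.projectPoints(np.array([p],float),r,E[:3,3],c["mtx"],c["dist_coeffs"])[0].ravel().round(1)
print(proj([587,219.5,62]),proj([587,219.5,72]),proj([587,219.5,14]))
E
```

```text
[585.25123623 219.82958762 198.66020713] [-1.74504872e-03 -1.18779741e-01  9.92918873e-01 -6.63060898e-04]
[317.6 190.3] [317.5 192.9] [317.8 179.6]
```

View pics/w1.png

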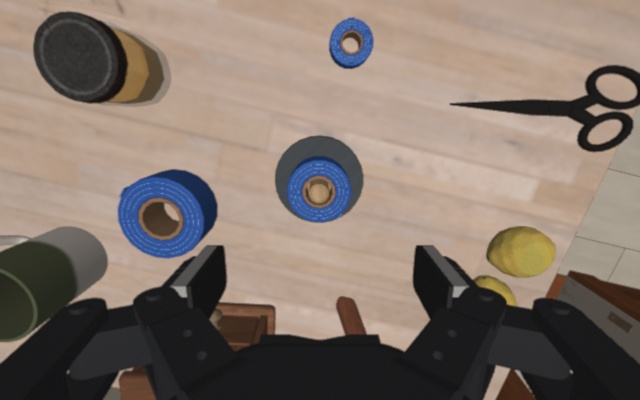

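The roll top is at (319,189) in the wrist view, where I predicted (317.6,190.3). The gripper is centred over it to within about 1 mm, so I descend.

Call:
{"op": "send_rows", "data": {"commands": [[0,0,0,0,0.05,3.5,1],[0,0,0,0,0.05,7,1],[0,0,0,0,0.05,10,1],[0,0,0,0,0.05,12.5,1],[0,0,0,0,0.05,14.5,1],[0,0,0,0,0.05,16,1],[0,0,0,0,0.05,16.8,1],[0,0,0,0,0.05,16.8,1]]}}

```text
t: 3.65
tool_pos: [585.2, 218.0, 33.3]
tcp_rot: [-0.0, -0.118, 0.993, -0.0]
contact_force: [0.1, 0.0, 0.3]
opening: 85.6
grasp_force: 0.0
```

Call:
{"op": "send_rows", "data": {"commands": [[0,0,0,0,0,0,0.6],[0,0,0,0,0,0,0.45],[0,0,0,0,0,0,0.3],[0,0,0,0,0,0,0.1],[0,0,0,0,0,0,-1],[0,0,0,0,0,0,-1]], "force": 30}}

```text
t: 4.4
tool_pos: [585.8, 218.6, 34.4]
tcp_rot: [0.001, -0.118, 0.993, 0.0]
contact_force: [-1.2, -0.5, 5.5]
opening: 59.1
grasp_force: 32.8
```

Call:
{"op": "send_rows", "data": {"commands": [[0,0,0,0,0,-0.7,-1],[0,0,0,0,0,-2,-1],[0,0,0,0,0,-3.5,-1],[0,0,0,0,0,-5,-1],[0,0,0,0,0,-7,-1],[0,0,0,0,0,-9,-1],[0,0,0,0,0,-11,-1],[0,0,0,0,0,-12.8,-1],[0,0,0,0,0,-13.6,-1],[0,0,0,0,0,-13.6,-1]]}}

```text
t: 5.65
tool_pos: [585.3, 218.4, 170.1]
tcp_rot: [0.001, -0.118, 0.993, 0.0]
contact_force: [0.9, -0.1, -1.3]
opening: 58.9
grasp_force: 32.5
```

```bash
python3 - <<'E'
from h import *
s=get_state();cv2.imwrite("pics/w2.png",snapshot("wrist"));print(s["tool_pos"],s["tcp_rot"],s["grasp_force"],s["opening"],s["contact_force"])
print(ray("wrist",(80,57),86))
E
```

```text
[585.31505701 218.3923282  170.06693954] [ 5.50079150e-04 -1.17576906e-01  9.93063551e-01  3.90622054e-04] 32.52776339650154 58.866648619660026 [ 0.85608059 -0.06221261 -1.29776882]
[521.8  40.2]
```

View pics/w2.png

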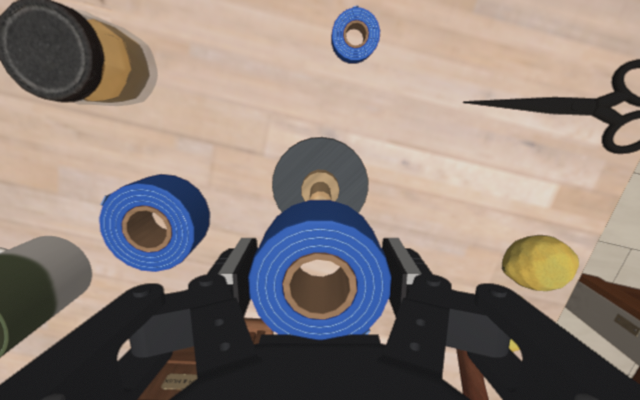

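The roll is clear of the post and held level, with its bore at about (320,287). Next I carry it to the jar.

Call:
{"op": "send_rows", "data": {"commands": [[0,0,0,0.4,-0.7,0,-1],[0,0,0,1.5,-2.5,0,-1],[0,0,0,3,-5.1,0,-1],[0,0,0,4.6,-7.8,0,-1],[0,0,0,6.2,-10.5,0,-1],[0,0,0,7.8,-13.2,0,-1],[0,0,0,9.3,-15.8,0,-1],[0,0,0,10.3,-17.6,0,-1],[0,0,0,10.8,-18.3,0,-1],[0,0,0,10.8,-18.3,0,-1]]}}

```text
t: 6.95
tool_pos: [522.9, 14.8, 169.4]
tcp_rot: [0.0, -0.117, 0.993, 0.0]
contact_force: [0.8, -0.3, -1.6]
opening: 59.1
grasp_force: 32.5
```

Call:
{"op": "send_rows", "data": {"commands": [[0,0,0,0,0,0,-1],[0,0,0,0,0,0,-1],[0,0,0,0,0,0,-1],[0,0,0,0,0,0,-1]]}}

```text
t: 7.45
tool_pos: [523.0, 15.4, 169.2]
tcp_rot: [-0.0, -0.118, 0.993, -0.0]
contact_force: [-0.6, -0.4, -1.1]
opening: 59.1
grasp_force: 32.5
```

```bash
python3 - <<'E'
from h import *
s=get_state();cv2.imwrite("pics/m.png",np.vstack([np.hstack([cv2.resize(snapshot(n),(400,250)) for n in("wrist","top")]),cv2.resize(snapshot("scene")[120:320,130:450],(800,350)[:2] if 0 else (560,350),).repeat(1,0) if 0 else cv2.copyMakeBorder(cv2.resize(snapshot("scene")[120:320,130:450],(560,350)),0,0,0,240,0)]))
print(s["tool_pos"],s["tcp_rot"],s["grasp_force"],s["opening"],abs(s["joint_velocities"]).max())
E
```

```text
[523.01610236  15.39050767 169.23905673] [-6.11295441e-05 -1.17843336e-01  9.93032197e-01 -7.01508207e-06] 32.53638502210379 59.06703798883016 0.0024207424764140224
```

View pics/m.png

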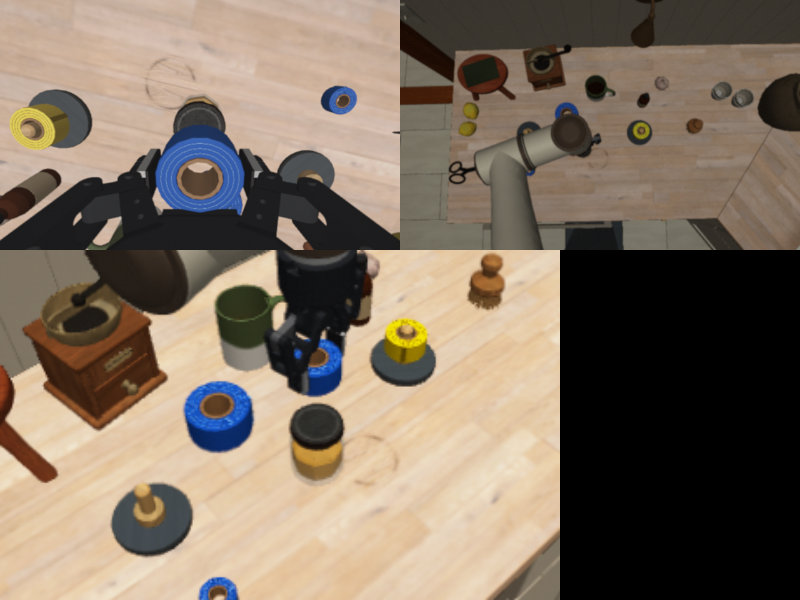

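The roll is held level at about (200,180) in the wrist view, directly over the jar lid (200,120). Going by how far the arm rose, its underside is about 79 mm above the lid, and nothing else has moved.

```bash
python3 -c "
from rig import *
print(job_done())"
```

```text
the job is handed in; nothing more can be done
None
```

I handed the job in with the blue roll held level and still, centred over the jar with its underside about 79 mm above the lid; nothing else appeared to have moved in the last pictures, but the hand-in gave no verdict.

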